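Free the lid press and close the gift box

TASK

The gift box in the lid press still has its lid standing proud. Press the orange thumb tab of the press fully down so that the ratchet pawl swings clear of the teeth, then push the red handle of the yellow press arm down, past the teeth, until the arm's pad has pushed the lid fully home, and come away leaving the arm down. Only push: do not force the arm against the engaged pawl, do not raise it, do not touch the gift box or its lid with the robot, and leave the other goods standing where they are.

Things in the scene. Friction and masses are not known exactly. Their poses are not given: they have to be found in the camera images.
- press: Lid press, fixed to the table, at a new place and yaw each time: grey base plate 360 x 120 x 10 mm with two blue cheek uprights. Origin: centre of the underside of the base plate, on the table. Its x axis runs lengthways from the pawl's tab (rear, -x) past the hinge to the gift box and handle (front, +x); y across; z up. The arm, pawl and gift box all lie in its plane y = 0, and arm and pawl turn about axes along its y.
- press_hinge (a point): Point on the axis of the arm's hinge, midway between the cheeks: at x = -50 mm, z = 125 mm of the press. The arm turns about the press's y axis through it.
- press_arm (a joint): Angle of the yellow press arm, rad. It points to +x of the press and rises from level by 0.70 minus this value: 0 is raised 40 degrees, 0.70 is level, about 0.71 is its pad on the fully closed lid. It grows as the handle is pushed down. It starts at 0 to 0.06; with the pawl engaged the teeth stop it at about 0.10 to 0.14. Stiff hinge: it stays where left; with the pawl free it needs about 3 N down at the handle, and 4 to 7 N while the lid goes down.
- handle_bar (a point): Centre of the red T-handle across the end of the press arm: a round bar of 26 mm diameter, 106 mm long along the press's y, 230 mm from the hinge. Push it down from above anywhere on the bar; it swings down in an arc about the hinge (moving some 55 mm to +x of the press as it goes down 150 mm).
- pawl (a joint): Angle of the brass ratchet pawl, rad: 0 is hooked between the teeth, above about 0.18 it is clear of them, 0.36 is fully pressed (stop). It grows as the orange tab is pressed down. Stiff pivot: it stays where it is left; pressing takes about 3 N.
- pawl_tab (a point): Centre of the upper face of the orange thumb tab on the pawl's rear end: 34 mm (along press x) x 40 mm (along y), 7 mm thick, about 194 mm above the table when engaged. Press it down from above, about 21 mm in all; it turns about a pivot 62 mm in front of it (+x) and 24 mm below it.
- gift_box: Gift box, fixed in the nest on the press plate, 88 x 88 x 70 mm, with its white lid (96 x 96 x 38 mm, gold band). Origin: centre of its underside, at x = 80 mm, z = 10 mm of the press. The robot must not touch it or its lid.
- lid (a joint): How far the lid has been pushed down, m: starts at 0 to 0.010, 0.026 is fully home. It slides with about 5 N of friction and stays where it is left.
- cream_jar: Bystander: amber jar, 54 mm diameter, 52 mm high, origin at centre of its underside.
- green_box: Bystander: green carton 45 x 45 x 85 mm, origin at centre of its underside.
- white_box: Bystander: white carton with gold band, 50 x 38 x 80 mm, origin at centre of its underside.
- tape_roll: Bystander: yellow tape roll lying flat, 84 mm diameter, 48 mm high, origin at centre of its underside.
- lotion_bottle: Bystander: white bottle, 44 mm diameter, 150 mm high, origin at centre of its underside.
- blue_box: Bystander: blue carton 90 x 60 x 40 mm, origin at centre of its underside.
- green_box2: Bystander: green carton 45 x 45 x 85 mm, origin at centre of its underside.

How it is judged:
By the outcome, as a careful person would: the job done as asked, in the order asked, and still so for the second after the job is handed in, with the robot touching nothing.
It also fails if it takes over 54 s, if anything falls off the work surface, if the arm or the gripper's body presses on something with over 40 N, if the wrist force passes 120 N, or if a joint passes its speed limit or range.

ROBOT

A 6-joint arm with a two-finger parallel gripper is mounted at the origin on the work surface. World frame = base frame: x ahead of the robot, y to its left, z up, the work surface at z = 0. Lengths are in m, angles in rad, forces in N, time in s.
With the tool pointing down it reaches from about 0.25 to 0.725 m from the base axis. Payload 4 kg.
Tool frame: the origin (TCP) lies midway between the tips of the shut fingers; the grasp point (between the pads) lies 19 mm behind it; z points along the fingers, y is the line along which they close (so a half turn about z gives the same grasp; the last joint's range is limited). The gripper opens to 85 mm and grips with 20 to 120 N. Pads are 22 mm wide; open, the fingers measure 114 mm over their backs; the gripper's body (76 mm by 85 mm) begins 54 mm behind the grasp point. The pads swing forward as they close: fully open they stand 13 mm farther back than shut.
Start: joints at [-1.281, 0.241, 0.005, 1.335, 0, 1.571], TCP at [0.143, -0.479, 0.231] pointing down, gripper open.
Joint ranges: [-2.72, 2.72], [-1.05, 1.87], [-1.09, 1.28], [-1.99, 2.15], [-1.42, 1.44], [-3.14, 3.14]. Speed limits (rad/s): [2.79, 2.79, 3.14, 3.14, 3.14, 3.14].

INTERFACE

Orientations are given as a unit quaternion [x, y, z, w].
In Python, from workcell import bot gives the robot as it stands. The module is installed in compiled form; this text tells all that it offers.
- The arm moves only by the tool jog_arm, never from a script. Its argument "deltas" is a list of rows, each an object with "fingers": the opening, from 0 (shut) to 1 (fully open); "delta_pos": the shift along the tool's x, y, z normalised to -1 to 1, where 1 is 300 mm, a list of three; "yaw": the turn about the tool's z normalised to -1 to 1, where 1 is pi/4 rad. A call has 1 to 12 rows; each row is the pose to reach, as a shift and turn from the pose commanded when the call began, along the tool's axes at that moment; what a row does not reach only later rows make up. A row lasts 1/10 s, in which the tool goes at most 50 mm and 8.59 degrees, less where a joint would pass 70% of its speed; a pose out of reach is approached as far as the arm can. A call with a number of a shift or a turn outside -1 to 1 is refused whole. A call with a gripper value outside its range is refused whole. The fingers move at their own pace and stop on an object; the grip force is fixed at half the most. Time passes only in rows, so rows that repeat a pose let the fingers close. It gives the time, the measured TCP pose, the force, the opening and the grip force at its end, in the units of the state.
- bot.get_obs(): the state, without advancing time (a new reading comes with each control period).
- bot.camera(name): name is "scene" or "top"; returns a dict with "image" (400x640x3 uint8, red, green, blue), "range_z" (400x640 float32, m along the optical axis (not along the pixel's ray), 0 where there is no reading), "fx", "fy", "cx", "cy" (pixels), "distortion" ([k1, k2, p1, p2, k3] as OpenCV has them; the pictures are not rectified), "rvec" (rotation vector, rad) and "tvec" (3), from world to camera coordinates, as OpenCV has them. Camera axes: x right, y down, z forward; pixel columns grow to the right and rows downward; lengths in m; the calibration is good to about 2 mm. A picture is of the moment at which its call begins.
- bot.job_done(): hands the job in; it is judged then, once.
The state is a dict: "clock": time; "joint_pos": joint angles; "joint_vel": joint speeds; "tau": joint torques, N m; "eef_pos": TCP position; "tool_rot": TCP orientation; "ft_force": force on the tool from outside, world axes, zero at the start; "ft_torque": the same for the moment, N m; "grip_width": finger opening in m; "grasp_force": force on a finger pad.
Only numpy, scipy, OpenCV 4.12 (cv2) and the standard library are available. Lean on these libraries where they do the work, as an engineer would, in place of code of your own. Each camera call takes 0.05 s, during which the arm holds its last target. There are 200 camera calls.

## Working session

There is one attempt and no reset: what is moved stays moved. The work goes in short steps, Python scripts to look and compute and a tool call to move; the robot and the scene stay as the last step left them, time stands still between calls to the robot, and variables do not carry over. Pictures are saved under pics/ and viewed, at most 10 in all, crops included, and the job is handed in when it is done.

Besides the shell and the picture viewer there is one more tool, called after ">>>" as name(argument=value, ...), one argument or row to a line, values as JSON. jog_arm: Moves the arm, as the interface text tells. Scaled input: -1 to 1 covers 300 mm each way for a shift and pi/4 rad each way for a turn. Its arguments: {"type":"object","properties":{"deltas":{"type":"array","items":{"type":"object","properties":{"fingers":{"type":"number"},"delta_pos":{"type":"array","items":{"type":"number"}},"yaw":{"type":"number"}}}}},"required":["deltas"]}

```bash
mkdir -p pics; cat > h.py <<'E'
import numpy as np, cv2
from workcell import bot
from scipy.spatial.transform import Rotation as R
def pts(c):
    "world xyz per pixel"
    K=np.array([[c['fx'],0,c['cx']],[0,c['fy'],c['cy']],[0,0,1]])
    v,u=np.mgrid[0:400,0:640]
    p=cv2.undistortPoints(np.stack([u,v],-1).reshape(-1,1,2).astype(float),K,np.array(c['distortion'],float)).reshape(400,640,2)
    z=c['range_z'].astype(float)
    P=np.dstack([p[...,0]*z,p[...,1]*z,z])
    Rm=cv2.Rodrigues(np.array(c['rvec'],float))[0]
    W=(P-np.array(c['tvec'],float).ravel())@Rm
    W[z==0]=np.nan
    return W
def save(c,n): cv2.imwrite('pics/'+n,c['image'][...,::-1])
E
python3 - <<'E'
from h import *
for n in('scene','top'):
    c=bot.camera(n); save(c,n+'0.png'); np.save(n+'.npy',pts(c))
o=bot.get_obs(); print(o['eef_pos'],R.from_quat(o['tool_rot']).as_matrix().round(3),o['ft_force'],o['clock'])
E
```

```text
[ 0.14271638 -0.47863557  0.23050524] [[ 0.958  0.286 -0.001]
 [ 0.286 -0.958  0.002]
 [-0.    -0.002 -1.   ]] [-0.580118    0.02489899 -0.7733421 ] 0.1
```

View pics/scene0.png

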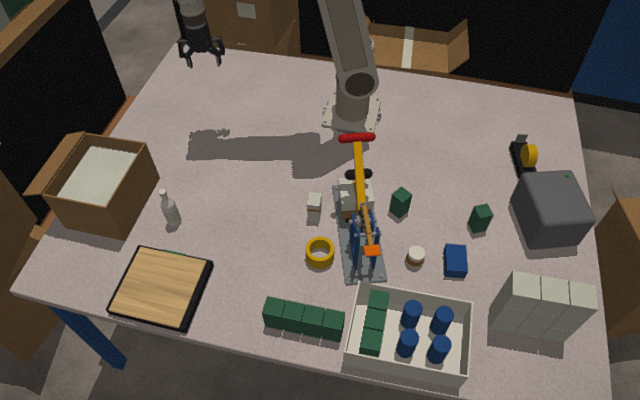

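View pics/top0.png

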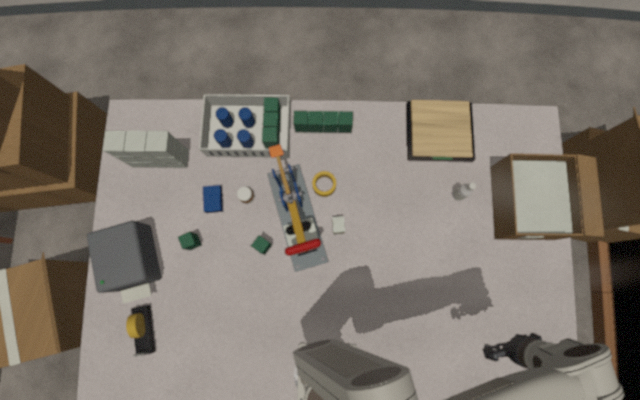

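The scene picture shows the tab at (372,251) and the red handle at (356,138). In the top picture they are at (277,152) and (303,246).

```bash
python3 - <<'E'
from h import *
for n in('scene','top'):
    W=np.load(n+'.npy'); im=cv2.imread(f'pics/{n}0.png'); hsv=cv2.cvtColor(im,cv2.COLOR_BGR2HSV).astype(int)
    H,S,V=hsv[...,0],hsv[...,1],hsv[...,2]
    v,u=np.mgrid[0:400,0:640]; roi=(u>240)&(u<400)&(v>120)&(v<300)
    for nm,m in dict(tab=(H>4)&(H<14)&(S>190)&(V>170),red=((H<4)|(H>174))&(S>160)&(V>100),yel=(H>14)&(H<26)&(S>170)&(V>120)).items():
        m=m&roi&np.isfinite(W[...,2])&(W[...,2]>.1); P=W[m]
        if len(P)<4: print(n,nm,len(P)); continue
        d=P-np.median(P,0); ax=np.linalg.svd(d-d.mean(0))[2][0]; t=d@ax
        print(n,nm,len(P),'med',np.median(P,0).round(4),'ends',P[t.argmin()].round(3),P[t.argmax()].round(3),'ax',ax.round(3),'zmax',np.percentile(P[:,2],95).round(3),u[m].mean(),v[m].mean())
    # base plate
    m=roi&(abs(W[...,2]-.010)<.004)&(S<70)
    m=cv2.morphologyEx(m.astype(np.uint8),cv2.MORPH_OPEN,np.ones((3,3)))
    k,l,st,_=cv2.connectedComponentsWithStats(m)
    P=W[m>0][:,:2]; print(n,'plate',len(P),cv2.minAreaRect((P*1000).astype(np.float32)))
    for nm,(a,b) in dict(tape=(320,248),).items(): print(W[b,a])
E
python3 - <<'E'
import sys; sys.path.insert(0,'.')
import cv2
a=cv2.imread('pics/top0.png')[135:275,240:355]
b=cv2.imread('pics/scene0.png')[125:290,290:410]
a=cv2.resize(a,None,fx=3.4,fy=3.4,interpolation=2);b=cv2.resize(b,None,fx=3.4,fy=3.4,interpolation=2)
a=cv2.copyMakeBorder(a,0,b.shape[0]-a.shape[0],0,0,0);cv2.imwrite('pics/crop.png',cv2.hconcat([a,b])[:600,:800])
E
```

```text
scene tab 61 med [0.6964 0.1712 0.1926] ends [0.697 0.153 0.193] [0.703 0.194 0.193] ax [-0.176  0.984  0.024] zmax 0.196 371.9672131147541 249.5737704918033
scene red 214 med [0.4027 0.0741 0.2811] ends [0.384 0.121 0.281] [0.419 0.031 0.28 ] ax [ 0.298 -0.955  0.005] zmax 0.286 356.2429906542056 135.96728971962617
scene yel 589 med [0.4811 0.1019 0.2047] ends [0.407 0.084 0.268] [0.681 0.165 0.191] ax [ 0.893  0.285 -0.349] zmax 0.262 359.89473684210526 179.11714770797963
scene plate 1021 ((377.8758239746094, 73.0138168334961), (660.853515625, 152.0931396484375), 14.617768287658691)
[6.03677186e-01 1.77554668e-02 4.08466128e-04]
top tab 0
top red 255 med [0.3947 0.071  0.2834] ends [0.412 0.028 0.279] [0.38  0.117 0.28 ] ax [-0.313  0.95   0.008] zmax 0.287 302.85490196078433 246.71764705882353
top yel 205 med [0.4611 0.0946 0.2256] ends [0.537 0.11  0.162] [0.405 0.083 0.28 ] ax [-0.734 -0.233  0.638] zmax 0.267 296.8243902439024 223.94146341463414
top plate 426 ((510.5863952636719, 110.77718353271484), (342.1475830078125, 119.80621337890625), 17.914047241210938)
[0.41000412 0.02937017 0.01409591]
```

View pics/crop.png

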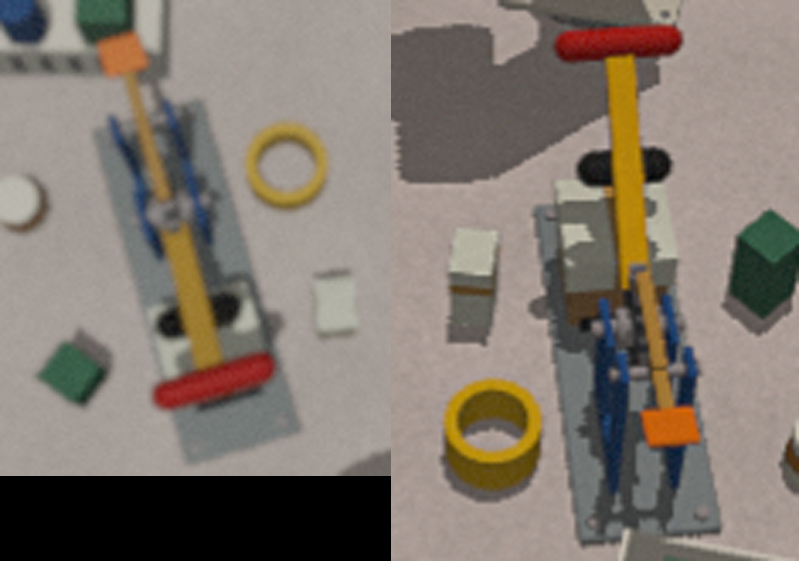

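>>> jog_arm(
  deltas=[
    {"fingers": 0,"yaw": 0,"delta_pos": [0,0,-0.3]},
    {"fingers": 0,"yaw": 0,"delta_pos": [0,0,-0.3]},
    {"fingers": 0,"yaw": 0,"delta_pos": [1,-0.65,-0.3]},
    {"fingers": 0,"yaw": 0,"delta_pos": [1,-0.65,-0.3]},
    {"fingers": 0,"yaw": 0,"delta_pos": [1,-0.65,-0.3]},
    {"fingers": 0,"yaw": 0,"delta_pos": [1,-0.65,-0.3]},
    {"fingers": 0,"yaw": 0,"delta_pos": [1,-0.65,-0.3]},
    {"fingers": 0,"yaw": 0,"delta_pos": [1,-0.65,-0.3]},
    {"fingers": 0,"yaw": 0,"delta_pos": [1,-0.65,-0.3]},
    {"fingers": 0,"yaw": 0,"delta_pos": [1,-0.65,-0.3]},
  ],
)

```text
clock: 1.1
eef_pos: [0.377, -0.2027, 0.3208]
tool_rot: [0.989, 0.148, 0.0, -0.001]
ft_force: [-0.1, -0.7, 0.6]
grip_width: -0.0
grasp_force: 0.0
```

```bash
cat > to.py <<'E'
import sys
from h import *
o=bot.get_obs(); M=R.from_quat(o['tool_rot']).as_matrix()
print('t',o['clock'],'p',np.round(o['eef_pos'],4),'q',np.round(o['joint_pos'],2),'F',np.round(o['ft_force'],1),'x',M[:,0].round(3))
for a in sys.argv[1:]:
    print(a,((np.array(eval(a))-o['eef_pos'])@M/.3).round(3))
E
python3 to.py '(.69,.17,.33)' '(.69,.17,.20)' '(.69,.17,.166)'
```

```text
t 1.1 p [ 0.377  -0.2027  0.3208] q [-0.49  0.07  0.04  1.53  0.    2.35] F [-0.1 -0.7  0.6] x [0.956 0.293 0.001]
(.69,.17,.33) [ 1.362 -0.882 -0.028]
(.69,.17,.20) [ 1.361 -0.882  0.405]
(.69,.17,.166) [ 1.361 -0.881  0.518]
```

>>> jog_arm(
  deltas=[
    {"fingers": 0,"yaw": -1,"delta_pos": [1,-0.65,0]},
    {"fingers": 0,"yaw": -1,"delta_pos": [1,-0.65,0]},
    {"fingers": 0,"yaw": -1,"delta_pos": [1,-0.65,0]},
    {"fingers": 0,"yaw": -1,"delta_pos": [1,-0.65,0]},
    {"fingers": 0,"yaw": -1,"delta_pos": [1,-0.65,0]},
    {"fingers": 0,"yaw": -1,"delta_pos": [1,-0.65,0]},
    {"fingers": 0,"yaw": -1,"delta_pos": [1,-0.65,0]},
    {"fingers": 0,"yaw": -1,"delta_pos": [1,-0.65,0]},
  ],
)

```text
clock: 1.9
eef_pos: [0.6086, 0.0697, 0.3179]
tool_rot: [0.858, 0.514, -0.001, -0.001]
ft_force: [0.8, -0.6, -0.3]
grip_width: 0.0001
grasp_force: 0.0
```

```bash
python3 to.py '(.69,.17,.33)' '(.69,.17,.22)' '(.69,.17,.166)'
```

```text
t 1.9 p [0.6086 0.0697 0.3179] q [0.11 0.47 0.56 1.66 0.   2.18] F [ 0.8 -0.6 -0.3] x [ 0.472  0.882 -0.001]
(.69,.17,.33) [ 0.423  0.082 -0.041]
(.69,.17,.22) [0.423 0.083 0.326]
(.69,.17,.166) [0.423 0.083 0.506]
```

>>> jog_arm(
  deltas=[
    {"fingers": 0,"yaw": -1,"delta_pos": [0.42,0.08,0.1]},
    {"fingers": 0,"yaw": -1,"delta_pos": [0.42,0.08,0.1]},
    {"fingers": 0,"yaw": -1,"delta_pos": [0.42,0.08,0.1]},
    {"fingers": 0,"yaw": -1,"delta_pos": [0.42,0.08,0.3]},
    {"fingers": 0,"yaw": -1,"delta_pos": [0.42,0.08,0.3]},
    {"fingers": 0,"yaw": -1,"delta_pos": [0.42,0.08,0.3]},
  ],
)

```text
clock: 2.5
eef_pos: [0.6847, 0.1637, 0.2246]
tool_rot: [0.596, 0.803, -0.005, -0.004]
ft_force: [-0.5, -0.0, 0.0]
grip_width: -0.0002
grasp_force: 0.0
```

```bash
python3 to.py '(.69,.17,.20)' '(.69,.17,.166)'
python3 - <<'E'
from h import *
c=bot.camera('scene'); b=c['image'][120:300,280:420,::-1]
cv2.imwrite('pics/s1.png',cv2.resize(b,None,fx=3.3,fy=3.3,interpolation=2))
E
```

```text
t 2.5 p [0.6847 0.1637 0.2246] q [ 0.23  0.7   0.71  1.59 -0.    1.51] F [-0.5 -0.   0. ] x [-0.288  0.958  0.   ]
(.69,.17,.20) [0.015 0.024 0.082]
(.69,.17,.166) [0.015 0.026 0.195]
```

View pics/s1.png

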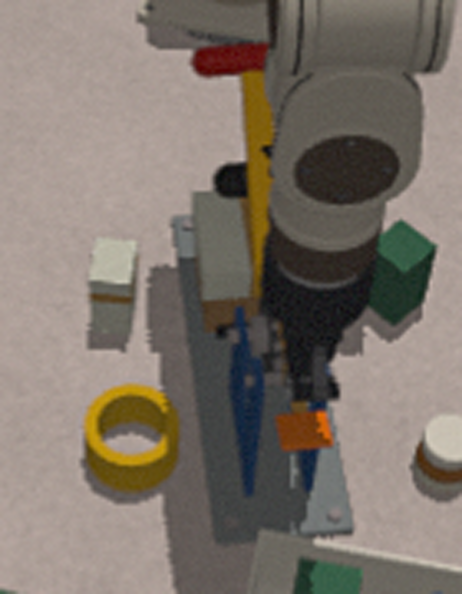

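The fingers hang just above the front part of the orange tab, at crop pixel (305,400). I'll press down in steps.

>>> jog_arm(
  deltas=[
    {"fingers": 0,"yaw": 0,"delta_pos": [0.01,0.02,0.08]},
    {"fingers": 0,"yaw": 0,"delta_pos": [0.01,0.02,0.11]},
    {"fingers": 0,"yaw": 0,"delta_pos": [0.01,0.02,0.13]},
    {"fingers": 0,"yaw": 0,"delta_pos": [0.01,0.025,0.15]},
    {"fingers": 0,"yaw": 0,"delta_pos": [0.01,0.025,0.165]},
    {"fingers": 0,"yaw": 0,"delta_pos": [0.01,0.025,0.165]},
  ],
)

```text
clock: 3.15
eef_pos: [0.6943, 0.1702, 0.1821]
tool_rot: [0.598, 0.802, 0.0, 0.0]
ft_force: [0.2, -0.8, 0.3]
grip_width: 0.0001
grasp_force: 0.0
```

```bash
python3 to.py '(.692,.171,.166)'
```

```text
t 3.15 p [0.6943 0.1702 0.1821] q [ 0.24  0.72  0.63  1.48 -0.    1.52] F [ 0.2 -0.8  0.3] x [-0.285  0.958 -0.   ]
(.692,.171,.166) [ 0.005 -0.007  0.054]
```

>>> jog_arm(
  deltas=[
    {"fingers": 0,"yaw": 0,"delta_pos": [0,0,0.02]},
    {"fingers": 0,"yaw": 0,"delta_pos": [0,0,0.035]},
  ],
)

```text
clock: 3.35
eef_pos: [0.695, 0.1707, 0.1721]
tool_rot: [0.598, 0.802, 0.001, 0.001]
ft_force: [3.2, -0.2, 7.9]
grip_width: -0.0001
grasp_force: 4.9
```

```bash
python3 to.py
python3 - <<'E'
from h import *
c=bot.camera('scene'); b=c['image'][200:300,320:420,::-1]
cv2.imwrite('pics/s2.png',cv2.resize(b,None,fx=5,fy=5,interpolation=2))
E
```

```text
t 3.35 p [0.695  0.1707 0.1721] q [ 0.24  0.72  0.61  1.46 -0.    1.52] F [ 3.2 -0.2  7.9] x [-0.286  0.958 -0.   ]
```

View pics/s2.png

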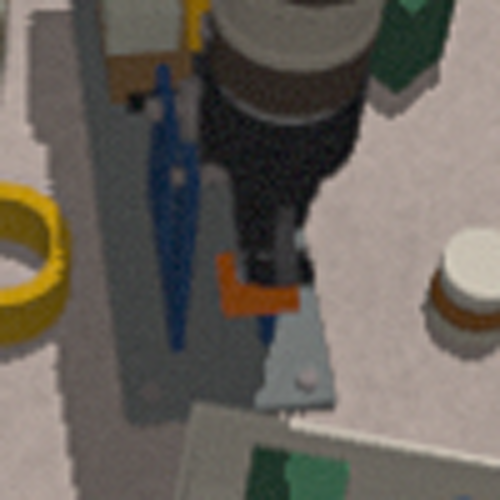

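The shut fingers bear on the tab at about (265,275) in the crop. I'll keep pressing to the stop.

>>> jog_arm(
  deltas=[
    {"fingers": 0,"yaw": 0,"delta_pos": [0,0,0.01]},
    {"fingers": 0,"yaw": 0,"delta_pos": [0,0,0.02]},
  ],
)

```text
clock: 3.6
eef_pos: [0.6954, 0.1707, 0.1713]
tool_rot: [0.598, 0.802, 0.003, 0.003]
ft_force: [-5.6, -1.3, 27.9]
grip_width: -0.0
grasp_force: 13.1
```

>>> jog_arm(
  deltas=[
    {"fingers": 0,"yaw": 0,"delta_pos": [0,0,-0.1]},
    {"fingers": 0,"yaw": 0,"delta_pos": [0,0,-0.25]},
    {"fingers": 0,"yaw": 0,"delta_pos": [-0.02,-0.2,-0.4]},
    {"fingers": 0,"yaw": 0,"delta_pos": [-0.03,-0.3,-0.53]},
    {"fingers": 0,"yaw": 0,"delta_pos": [-0.03,-1,-0.53]},
    {"fingers": 0,"yaw": 0,"delta_pos": [-0.03,-1,-0.53]},
    {"fingers": 0,"yaw": 0,"delta_pos": [-0.03,-1,-0.53]},
    {"fingers": 0,"yaw": 0,"delta_pos": [-0.03,-1,-0.53]},
    {"fingers": 0,"yaw": 0,"delta_pos": [-0.03,-1,-0.53]},
    {"fingers": 0,"yaw": 0,"delta_pos": [-0.03,-1,-0.53]},
  ],
)

```text
clock: 4.6
eef_pos: [0.4051, 0.0754, 0.325]
tool_rot: [0.598, 0.802, -0.0, -0.0]
ft_force: [0.6, 0.5, -0.1]
grip_width: 0.0002
grasp_force: 0.0
```

```bash
python3 - <<'E'
from h import *
c=bot.camera('scene'); W=pts(c); im=np.ascontiguousarray(c['image'][...,::-1])
H,S,V=np.moveaxis(cv2.cvtColor(im,cv2.COLOR_BGR2HSV).astype(int),-1,0)
v,u=np.mgrid[0:400,0:640]; roi=(u>240)&(u<420)&(v>110)&(v<300)&(W[...,2]>.1)
for n,m in (('tab',(H>4)&(H<14)&(S>190)&(V>130)),('red',((H<4)|(H>174))&(S>160)&(V>90))):
    P=W[m&roi]; print(n,len(P),np.median(P,0).round(4),P.min(0).round(3),P.max(0).round(3))
cv2.imwrite('pics/s3.png',cv2.resize(im[110:290,280:420],None,fx=3.3,fy=3.3,interpolation=2))
# arc for bar top, hinge from handle estimate
ex=-np.array([np.cos(.3126),np.sin(.3126)]); hd=np.array([.397,.074]); 
hg=hd-ex*.23*np.cos(.67); print('hinge',hg)
o=bot.get_obs(); M=R.from_quat(o['tool_rot']).as_matrix()
print(o['clock'],o['eef_pos'],o['joint_pos'].round(2) if hasattr(o['joint_pos'],'round') else o['joint_pos'])
for a in (.72,.66,.55,.45,.35,.25,.15,.05,0,-.01):
    p=np.r_[hg+ex*.23*np.cos(a),.125+.23*np.sin(a)+.013]; print(a,p.round(3),((p-o['eef_pos'])@M/.3).round(3))
E
```

```text
tab 99 [0.7005 0.1705 0.1694] [0.683 0.153 0.163] [0.719 0.194 0.176]
red 154 [0.4004 0.0898 0.2804] [0.379 0.035 0.27 ] [0.422 0.123 0.288]
hinge [0.56854216 0.12944186]
4.65 [0.40723964 0.07593248 0.32466127] [0.18 0.05 0.02 1.54 0.   1.47]
0.72 [0.404 0.076 0.29 ] [ 0.004 -0.01   0.117]
0.66 [0.396 0.074 0.279] [ 0.003 -0.039  0.152]
0.55 [0.382 0.069 0.258] [ 0.002 -0.087  0.221]
0.45 [0.371 0.066 0.238] [ 0.001 -0.124  0.289]
0.35 [0.363 0.063 0.217] [ 0.001 -0.154  0.359]
0.25 [0.356 0.061 0.195] [ 0.    -0.177  0.432]
0.15 [0.352 0.06  0.172] [-0.    -0.192  0.508]
0.05 [0.35  0.059 0.149] [-0.    -0.2    0.584]
0 [0.35  0.059 0.138] [-0.    -0.201  0.622]
-0.01 [0.35  0.059 0.136] [-0.    -0.201  0.63 ]
```

View pics/s3.png

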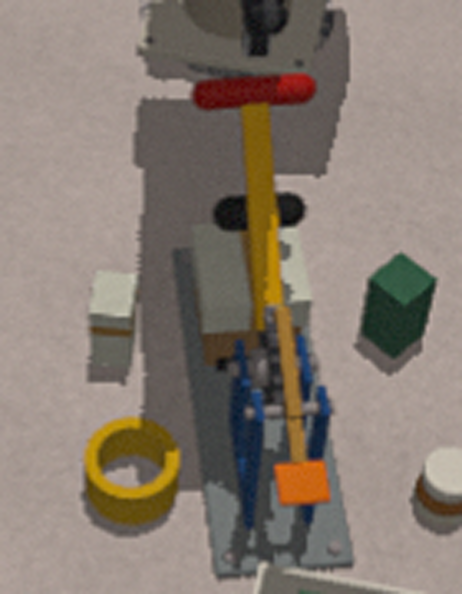

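The tab sits about 23 mm lower, so the pawl is fully pressed. The fingers hang over the red bar at crop pixel (258,50). Next I'll push the bar down along its arc.

>>> jog_arm(
  deltas=[
    {"fingers": 0,"yaw": 0,"delta_pos": [0,-0.03,0.1]},
    {"fingers": 0,"yaw": 0,"delta_pos": [0,-0.035,0.13]},
    {"fingers": 0,"yaw": 0,"delta_pos": [0,-0.045,0.155]},
    {"fingers": 0,"yaw": 0,"delta_pos": [0,-0.06,0.18]},
    {"fingers": 0,"yaw": 0,"delta_pos": [0,-0.075,0.205]},
    {"fingers": 0,"yaw": 0,"delta_pos": [0,-0.09,0.23]},
  ],
)

```text
clock: 5.25
eef_pos: [0.3832, 0.0684, 0.2555]
tool_rot: [0.598, 0.802, -0.001, -0.0]
ft_force: [-3.2, -1.2, 4.9]
grip_width: -0.0
grasp_force: 2.7
```

>>> jog_arm(
  deltas=[
    {"fingers": 0,"yaw": 0,"delta_pos": [0,-0.017,0.03]},
    {"fingers": 0,"yaw": 0,"delta_pos": [0,-0.033,0.06]},
    {"fingers": 0,"yaw": 0,"delta_pos": [0,-0.05,0.095]},
    {"fingers": 0,"yaw": 0,"delta_pos": [0,-0.063,0.13]},
    {"fingers": 0,"yaw": 0,"delta_pos": [0,-0.076,0.165]},
    {"fingers": 0,"yaw": 0,"delta_pos": [0,-0.087,0.2]},
    {"fingers": 0,"yaw": 0,"delta_pos": [0,-0.095,0.235]},
    {"fingers": 0,"yaw": 0,"delta_pos": [0,-0.1,0.27]},
  ],
)

```text
clock: 6.05
eef_pos: [0.3539, 0.0599, 0.1733]
tool_rot: [0.598, 0.802, -0.0, -0.0]
ft_force: [-1.8, -2.2, 3.2]
grip_width: -0.0001
grasp_force: 1.4
```

>>> jog_arm(
  deltas=[
    {"fingers": 0,"yaw": 0,"delta_pos": [0,-0.003,0.03]},
    {"fingers": 0,"yaw": 0,"delta_pos": [0,-0.006,0.055]},
    {"fingers": 0,"yaw": 0,"delta_pos": [0,-0.008,0.08]},
    {"fingers": 0,"yaw": 0,"delta_pos": [0,-0.01,0.1]},
    {"fingers": 0,"yaw": 0,"delta_pos": [0,-0.01,0.115]},
    {"fingers": 0,"yaw": 0,"delta_pos": [0,-0.01,0.12]},
  ],
)

```text
clock: 6.65
eef_pos: [0.3509, 0.059, 0.1378]
tool_rot: [0.598, 0.802, -0.0, -0.0]
ft_force: [-4.1, -1.1, 5.2]
grip_width: -0.0002
grasp_force: 2.4
```

Now to the stop, in fine steps.

>>> jog_arm(
  deltas=[
    {"fingers": 0,"yaw": 0,"delta_pos": [0,0,0.007]},
    {"fingers": 0,"yaw": 0,"delta_pos": [0,0,0.014]},
    {"fingers": 0,"yaw": 0,"delta_pos": [0,0,0.014]},
  ],
)

```text
clock: 6.95
eef_pos: [0.3515, 0.0591, 0.1341]
tool_rot: [0.598, 0.802, 0.0, 0.0]
ft_force: [-1.4, -0.7, 2.8]
grip_width: -0.0
grasp_force: 1.5
```

>>> jog_arm(
  deltas=[
    {"fingers": 0,"yaw": 0,"delta_pos": [0,0,0.007]},
    {"fingers": 0,"yaw": 0,"delta_pos": [0,0,0.014]},
  ],
)

```text
clock: 7.15
eef_pos: [0.3518, 0.0591, 0.1326]
tool_rot: [0.598, 0.802, 0.001, 0.001]
ft_force: [-14.7, -3.0, 43.6]
grip_width: 0.0
grasp_force: 22.1
```

>>> jog_arm(
  deltas=[
    {"fingers": 0,"yaw": 0,"delta_pos": [0,0,-0.04]},
    {"fingers": 0,"yaw": 0,"delta_pos": [0,0,-0.15]},
    {"fingers": 0,"yaw": 0,"delta_pos": [0,0,-0.3]},
    {"fingers": 0,"yaw": 0,"delta_pos": [0,0,-0.45]},
    {"fingers": 0,"yaw": 0,"delta_pos": [0,0,-0.6]},
    {"fingers": 0,"yaw": 0,"delta_pos": [-0.5,0,-0.6]},
    {"fingers": 0,"yaw": 0,"delta_pos": [-0.8,0,-0.6]},
    {"fingers": 0,"yaw": 0,"delta_pos": [-0.8,0,-0.6]},
    {"fingers": 0,"yaw": 0,"delta_pos": [-0.8,0,-0.6]},
    {"fingers": 0,"yaw": 0,"delta_pos": [-0.8,0,-0.6]},
    {"fingers": 0,"yaw": 0,"delta_pos": [-0.8,0,-0.6]},
  ],
)

```text
clock: 8.25
eef_pos: [0.4218, -0.1753, 0.3088]
tool_rot: [0.6, 0.8, -0.0, 0.001]
ft_force: [-0.2, 0.9, 0.2]
grip_width: -0.0002
grasp_force: 0.0
```

```bash
python3 - <<'E'
from h import *
c=bot.camera('scene'); W=pts(c); im=np.ascontiguousarray(c['image'][...,::-1])
H,S,V=np.moveaxis(cv2.cvtColor(im,cv2.COLOR_BGR2HSV).astype(int),-1,0)
v,u=np.mgrid[0:400,0:640]; roi=(u>240)&(u<420)&(v>110)&(v<300)&(W[...,2]>.09)
P=W[((H<4)|(H>174))&(S>160)&(V>90)&roi]; print(len(P),np.median(P,0).round(4),P.max(0).round(4))
d=np.median(W[...,2][(abs(W[...,0]-.44)<.06)&(abs(W[...,1]-.09)<.06)&(S<60)&(W[...,2]>.08)]); print('lid top',d)
cv2.imwrite('pics/s4.png',cv2.resize(im[110:290,240:480],None,fx=3.3,fy=3.3,interpolation=2))
E
```

```text
184 [0.3515 0.0585 0.131 ] [0.3741 0.1087 0.1397]
lid top 0.08801761056810517
```

View pics/s4.png

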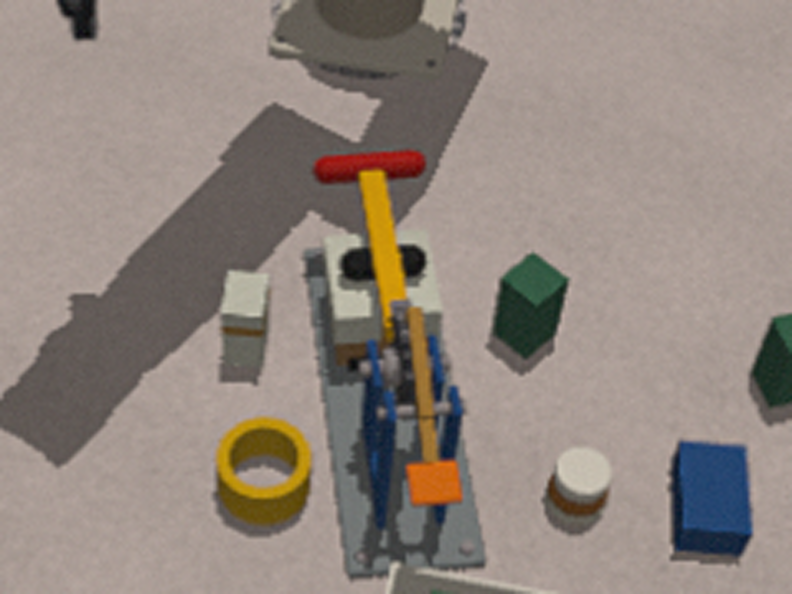

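The arm is down and level with its pad on the lid. The tab is still pressed, the other goods are where they were, and the robot is clear.

```bash
python3 -c "
from workcell import bot
print(bot.job_done())"
```

```text
the job is handed in; nothing more can be done
None
```

I pressed the tab to its stop, then pushed the arm down until it hit a hard stop (about 44 N at the fingertips) with its pad on the lid, came clear leaving the arm down, and handed the job in at about 8 s; no verdict was returned.

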